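Offer a ceramic lid up to its freshly glazed box

TASK

The lid of the small ceramic box is caught in the sliding-jaw vise: slide the jaw fully open, lift the lid out by its knob and carry it over the top of the splash guard to the box on the banding wheel. Finish with the lid still held in the gripper, hovering about 15 mm above the box's rim, level, centred over the box and turned so that its long side matches the box's, so that the fit can be checked; do not put it down. The box's glaze is wet, so neither the lid nor the robot may touch the box; do not hit the splash guard, and leave the bottle, brush jar and tub standing where they are.

Things in the scene. Friction and masses are not known exactly. Their poses are not given: they have to be found in the camera images.
- vise: Fixed bench vise, dark base, light metal jaws, left or right of the splash guard (the wheel is on the other side). Base plate 190 x 110 mm, 20 mm high. Origin on the table under the middle of the lid's place; x = slide direction, from fixed to sliding jaw, roughly away from the robot. Fixed jaw: face 37 mm on the -x side, 26 mm thick, 100 wide, its top 64 mm above the table.
- jaw (a joint): Opening of the sliding jaw, m: 0 = shut on the lid, 0.045 = fully open (stop). Moves along the vise's +x, takes about 4 N, stays where left. Starts 0 to 4 mm open; its lip, from 36 to 50 mm above the table, then overhangs the lid's edge by 6 to 11 mm, so the lid cannot be lifted until the jaw is slid back.
- jaw_handle (a point): Centre of the black upright handle post on the sliding jaw: 16 mm along the vise's x, 18 mm along its y, 45 mm tall (22 mm above and below this point), standing on the jaw's top 50 mm above the table. Moves with the jaw; axes as the vise's; 53 mm from the vise's origin along x when shut.
- lid_mid (a point): Loose white ceramic lid, 0.16 to 0.32 kg: plate 72 (its x) x 96 (y) x 12 mm thick with an upright bar knob in the middle, 40 (x) x 16 (y) mm, 36 mm tall. Point at its centre, half-way up its 48 mm height: 24 mm above the underside, 12 above the plate's top, 24 below the knob's top. Starts flat in the vise, its underside 20 mm above the table, axes as the vise's. Half-turn symmetric.
- box_rim (a point): Centre of the open top of the white ceramic box, at the height of its rim. Box 72 mm (x) by 96 mm (y), 55 mm high, walls 7 mm; loose, it stands on the banding wheel. z is up. A half turn makes no difference to it.
- wheel: Fixed dark metal banding wheel (it does not turn), disc of 180 mm diameter, its top 40 mm above the table; origin on the table, under its centre.
- guard: Fixed plywood splash guard, an upright board between vise and banding wheel: 360 mm long (its x), 12 mm thick (y), its top 120 mm above the table, with two 50 mm wide wooden feet. Origin on the table, under its middle.
- bottle_mid (a point): Bystander: a white plastic bottle, 56 mm diameter, 140 mm tall, standing; point half-way up.
- brushjar_mid (a point): Bystander: a glass jar of 62 mm diameter, 85 mm tall, with brushes standing in it up to about 170 mm above the table; point half-way up the jar.
- tub_mid (a point): Bystander: a grey lidded tub, 64 mm diameter, 55 mm tall; point half-way up.
Things that resemble listed ones, but are neither listed nor needed, are in the scene too. Leave any blue look-alike of the part that bears box_rim alone.

How it is judged (in metres and radians):
On the way, in this order (a step that is already met when the one before it is completed fails the run):
1. the vise jaw is slid open (at least 36 of its 45 mm) (value of joint jaw above 0.036 m), for 0.1 s.
2. the lid passes over the splash guard, its underside higher than the guard's top (y of lid_mid in the frame of guard between -0.04 and 0.04 m and height (world z) of lid_mid above 0.146 m), for 0.02 s.
At the end, for the whole second after the job is handed in: The lid is held in the gripper at rest, its underside 4 to 30 mm above the box's rim, centre within 10 mm of the box's centre, long sides within 0.14 rad, tilted less than 0.12 rad, not touching the box; the box stands on the wheel, the vise jaw is open more than 34 mm, the bystanders stand (z of lid_mid in the frame of box_rim between 0.028 and 0.054 m and horizontal distance between lid_mid and box_rim below 0.01 m and angle between the y axis of lid_mid and the y axis of box_rim, either way round below 0.14 rad and angle between lid_mid's own z axis and vertical below 0.12 rad and contact force between the fingers and lid above 1 N and contact force between lid and box below 0.1 N and linear speed of lid below 0.03 m/s and angle between box_rim's own z axis and vertical below 0.1 rad and horizontal distance between box_rim and wheel below 0.04 m and height (world z) of box_rim above 0.09 m and value of joint jaw above 0.034 m and angle between each of bottle_mid, brushjar_mid, tub_mid's own z axis and vertical below 0.2 rad); the arm keeps its last pose, push and grip.
It fails at once if the lid or the robot touches the wet box (contact force between any of lid, the fingers, the arm and box above 0.5 N).
It fails at once if the box is moved (distance of box_rim from where it was at the start of the episode above 0.012 m).
It fails at once if the splash guard is hit (contact force between any of lid, the fingers, the arm and guard above 2 N).
It fails at once if a bystander is displaced or tipped (distance of any of bottle_mid, brushjar_mid, tub_mid from where it was at the start of the episode above 0.025 m or angle between any of bottle_mid, brushjar_mid, tub_mid's own z axis and vertical above 0.3 rad).
It also fails if it takes over 59 s, if anything falls off the work surface, if the arm or the gripper's body presses on something with over 40 N, if the wrist force passes 120 N, or if a joint passes its speed limit or range.

ROBOT

A 7-joint arm with a two-finger parallel gripper is mounted at the origin on the work surface. World frame = base frame: x ahead of the robot, y to its left, z up, the work surface at z = 0. Lengths are in mm, angles in degrees, forces in N, time in s.
With the tool pointing down it reaches from about 400 to 875 mm from the base axis. Payload 6.5 kg.
Tool frame: the origin (TCP) lies on the centre line of the jaws, within the pads' length; the fingertips stand arm.finger_overhang ahead of it and the grasp point (between the pads) lies 5 mm behind it (arm.finger_overhang is the distance from the TCP to the fingertips, in mm); z points along the fingers, y is the line along which they close (so a half turn about z gives the same grasp; the last joint's range is limited). The gripper opens to 85 mm and grips with 20 to 120 N. Pads are 22 mm wide; open, the fingers measure 114 mm over their backs; the gripper's body (76 mm by 85 mm) begins 54 mm behind the grasp point. The pads swing forward as they close: fully open they stand 13 mm farther back than shut.
Start: joints at [62.842, 30.733, -0.252, 88.115, 0.149, 61.152, -4.079], TCP at [257.779, -596.691, 245.29] pointing down, gripper open.
Joint ranges: [-154.64, 154.64], [-21.42, 123.67], [-72.66, 72.17], [13.99, 137.28], [-74.86, 254.86], [10.95, 109.41], [-158.01, 158.01]. Speed limits (degrees/s): [136.94, 136.94, 180, 180, 180, 180, 180].

INTERFACE

Orientations are given as a 3x3 rotation matrix whose columns are the frame's x, y, z axes.
In Python, from cell import sensors, optics, arm gives the robot as it stands. The module is installed in compiled form; this text tells all that it offers.
- The arm moves only by the tool carry_out, never from a script. Its argument "steps" is a list of rows, each an object with "xyz": the shift along the tool's x, y, z in mm, a list of three; "spin": the turn about the tool's z in degrees. A call has 1 to 12 rows; each row shifts and turns the commanded pose from where the row before left it, along the tool's axes as they then stand; what a row does not reach is not made up. A row lasts 1/10 s, in which the tool goes at most 50 mm and 8.59 degrees, less where a joint would pass 70% of its speed; a pose out of reach is approached as far as the arm can. A call is refused whole if a number of a shift passes 50 or a number of a turn 8.59, either way. A call with a gripper value outside its range is refused whole. "gripper" is the closure, from -1 (fully open) to 1 (shut), set as the call begins (left out, the last holds). The fingers move at their own pace and stop on an object; the grip force is fixed at half the most. Time passes only in rows, so rows that do not move let the fingers close. It gives the time, the measured TCP pose, the force, the opening and the grip force at its end, in the units of the state.
- sensors.observe(): the state, without advancing time (a new reading comes with each control period).
- optics.camera(name): name is "scene" or "top"; returns a dict with "frame" (384x512x3 uint8, red, green, blue), "mtx" (3x3 intrinsics, pixels), "world_from_camera" (4x4, takes a point from camera to world coordinates). Camera axes: x right, y down, z forward; pixel columns grow to the right and rows downward; lengths in mm; the calibration is good to about 2 mm. A picture is of the moment at which its call begins. There is no depth.
- arm.sign_off(): hands the job in; it is judged then, once.
The state is a dict: "clock": time; "q": joint angles; "joint_velocities": joint speeds; "joint_torque": joint torques, N m; "ee_pos": TCP position; "tool_rot": TCP orientation; "ft_force": force on the tool from outside, world axes, zero at the start; "moment": the same for the moment, N m; "gripper_width": finger opening in mm; "gripper_force": force on a finger pad.
Only numpy, scipy, OpenCV 4.12 (cv2) and the standard library are available. Lean on these libraries where they do the work, as an engineer would, in place of code of your own. Each camera call takes 0.05 s, during which the arm holds its last target. There are 200 camera calls.

## Working session

There is one attempt and no reset: what is moved stays moved. The work goes in short steps, Python scripts to look and compute and a tool call to move; the robot and the scene stay as the last step left them, time stands still between calls to the robot, and variables do not carry over. Pictures are saved under pics/ and viewed, at most 10 in all, crops included, and the job is handed in when it is done.

Besides the shell and the picture viewer there is one more tool, called after "Call:" as name(argument=value, ...) on one line, values as JSON. carry_out: Moves the arm, as the interface text tells. Its arguments: {"type":"object","properties":{"steps":{"type":"array"},"gripper":{"type":"number"}},"required":["steps"]}

```bash
mkdir -p pics; cat > h.py <<'E'
import numpy as np, cv2
from cell import sensors, optics, arm
def grab(n,save=None):
    c=optics.camera(n)
    if save: cv2.imwrite('pics/'+save,cv2.cvtColor(c['frame'],cv2.COLOR_RGB2BGR))
    return c
def ray(c,u,v):
    T=np.array(c['world_from_camera']);d=T[:3,:3]@np.linalg.inv(c['mtx'])@[u,v,1.];return T[:3,3],d
def onz(c,u,v,z):
    o,d=ray(c,u,v);return (o+d*(z-o[2])/d[2]).round(1)
def proj(c,p):
    T=np.linalg.inv(np.array(c['world_from_camera']));q=np.array(c['mtx'])@(T[:3,:3]@np.array(p,float)+T[:3,3]);return (q[:2]/q[2]).round(1)
E
python3 - <<'E'
from h import *
for n in('scene','top'):
    c=grab(n,None); cv2.imwrite(f'pics/{n}0.png',cv2.resize(cv2.cvtColor(c['frame'],cv2.COLOR_RGB2BGR),(800,600),interpolation=cv2.INTER_CUBIC))
    print(n,np.array(c['world_from_camera']).round(2).tolist(),np.array(c['mtx']).round(1).tolist())
s=sensors.observe();print(s['ee_pos'],s['tool_rot'],s['gripper_width'],arm.finger_overhang,s['clock'])
E
```

```text
scene [[-0.75, 0.51, -0.42, 1030.66], [0.66, 0.56, -0.5, 447.64], [-0.02, -0.65, -0.76, 839.92], [0.0, 0.0, 0.0, 1.0]] [[361.4, 0.0, 255.3], [0.0, 361.4, 191.9], [0.0, 0.0, 1.0]]
top [[0.02, -0.99, 0.15, 445.73], [-1.0, -0.02, -0.01, -51.2], [0.02, -0.15, -0.99, 1074.15], [0.0, 0.0, 0.0, 1.0]] [[355.8, 0.0, 265.8], [0.0, 355.8, 191.6], [0.0, 0.0, 1.0]]
[ 257.53356049 -596.19230808  244.46604831] [[ 9.17958567e-01  3.96675502e-01 -7.84848248e-04]
 [ 3.96676251e-01 -9.17957445e-01  1.44280709e-03]
 [-1.48131067e-04 -1.63576778e-03 -9.99998651e-01]] 85.3109046777272 14.0 0.1
```

View pics/top0.png

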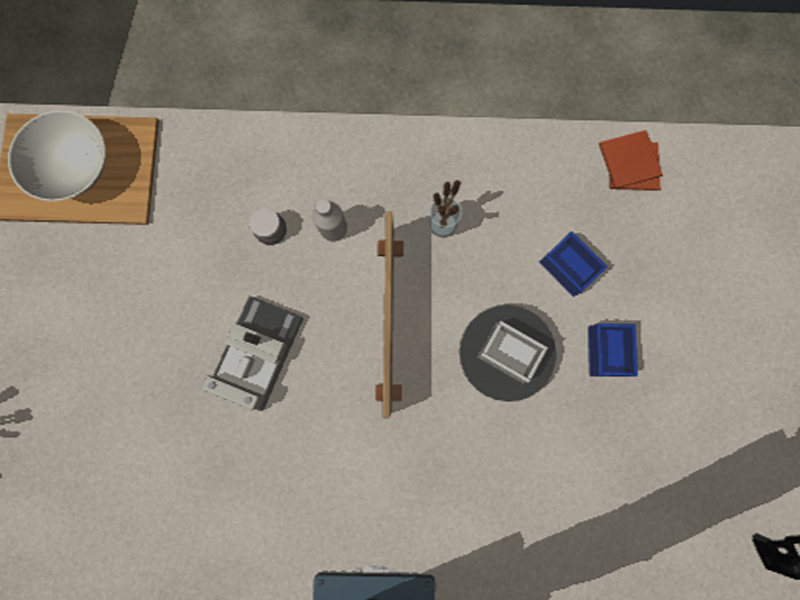

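View pics/scene0.png

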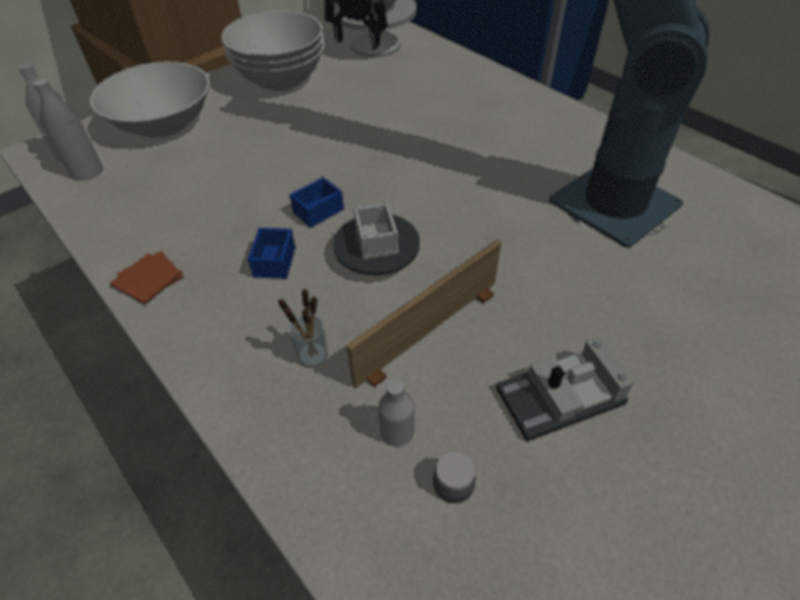

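The top view (800x600) shows the vise at about (255,350) with the knob at (245,365) and the handle at (253,338). The guard runs from (389,212) to (387,415), and the white box is at (514,351) on the wheel at (510,352). The bottle (328,218), tub (267,226) and brush jar (445,215) are all farther out. I'll measure edges with masks and an enlarged crop.

```bash
python3 - <<'E'
from h import *
c=grab('top');f=cv2.cvtColor(c['frame'],cv2.COLOR_RGB2BGR)
a=cv2.resize(f[180:270,120:210],(400,400),interpolation=cv2.INTER_CUBIC);b=cv2.resize(f[180:270,285:375],(400,400),interpolation=cv2.INTER_CUBIC)
cv2.imwrite('pics/crop1.png',np.hstack([a,b]))
# box outer outline: bright in the wheel disc
g=f.max(2); m=np.zeros_like(g); m[200:250,300:357]=(g[200:250,300:357]>125)*255
hsv=cv2.cvtColor(f,cv2.COLOR_BGR2HSV)
m0=np.zeros_like(g);cv2.circle(m0,(327,225),29,255,-1);m&=m0
m=cv2.morphologyEx(m,cv2.MORPH_CLOSE,np.ones((3,3)))
cs,_=cv2.findContours(m,cv2.RETR_EXTERNAL,cv2.CHAIN_APPROX_NONE);k=max(cs,key=cv2.contourArea)
P=np.array([onz(c,u,v,95)[:2] for u,v in k[:,0]],np.float32);print('box',cv2.minAreaRect(P))
for n,(u,v),z in [('knob',(245,365),68),('handle',(253,338),95),('gA',(389,212),120),('gB',(387,415),120),('wheel',(510,352),40),('bot',(324,205),140),('jar',(445,222),85)]:
    print(n,onz(c,u*.64,v*.64,z))
E
```

```text
box ((509.67352294921875, -237.53125), (95.07006072998047, 71.39166259765625), 61.19762420654297)
knob [474.6 239.3  68. ]
handle [521.2 220.8  95. ]
gA [749.  -11.9 120. ]
gB [395.2 -19.1 120. ]
wheel [ 510.8 -241.5   40. ]
bot [752.2 100.7 140. ]
jar [ 743.9 -114.    85. ]
```

View pics/crop1.png

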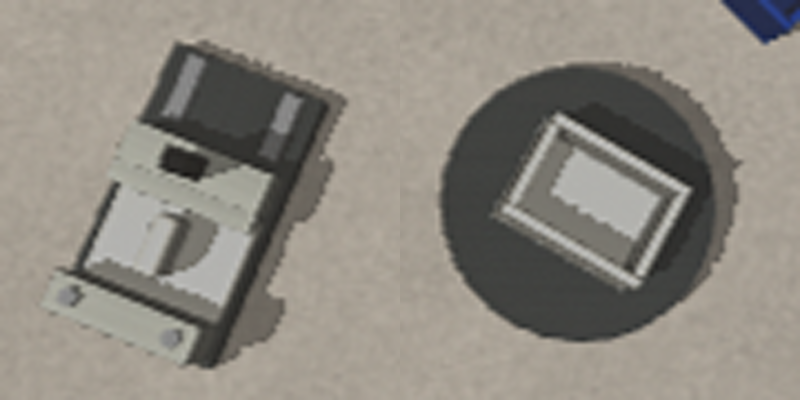

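The crop shows the fixed jaw's top corners at (58,268), (203,322), (188,361) and (43,308), the handle top at about (186,162) and the knob top at about (165,242). The box rim corners are (558,115), (692,190), (638,287) and (500,210).

```bash
python3 - <<'E'
from h import *
c=grab('top');s=90/400
A=lambda x,y,z:onz(c,120-.5+s*(x+.5),180-.5+s*(y+.5),z)
B=lambda x,y,z:onz(c,285-.5+s*(x-400+.5),180-.5+s*(y+.5),z)
print('fix',[A(x,y,64)[:2].tolist() for x,y in[(58,268),(203,322),(188,361),(43,308)]])
print('knob',A(165,242,68),'hand',A(186,162,95))
r=np.array([B(x,y,95)[:2] for x,y in[(558,115),(692,190),(638,287),(500,210)]]);print('box',r.tolist(),r.mean(0))
for p,q in((0,1),(3,2)):
    d=r[q]-r[p];print(np.linalg.norm(d),np.degrees(np.arctan2(d[1],d[0])))
j=np.array([A(x,y,64)[:2] for x,y in[(58,268),(203,322),(188,361),(43,308)]])
for p,q in((0,1),(3,2)):
    d=j[q]-j[p];print(np.linalg.norm(d),np.degrees(np.arctan2(d[1],d[0])))
# sliding jaw face edges z=50
for x,y in[(130,122),(275,172),(112,170),(252,230)]: print(A(x,y,50))
# scene-view knob & handle masks
E
```

```text
fix [[455.6, 306.5], [424.2, 213.4], [400.0, 221.2], [430.6, 313.9]]
knob [473.3 239.4  68. ] hand [521.9 222.1  95. ]
box [[561.7, -214.2], [516.9, -297.5], [456.6, -263.4], [501.7, -178.2]] [ 509.225 -238.325]
94.58292657768635 -118.27203607943274
96.40046680384901 -117.89418114368786
98.25258266325625 -108.63779753273356
97.61992624459414 -108.26790620724114
[550.4 272.5  50. ]
[520.3 177.   50. ]
[519.1 281.8  50. ]
[482.7 189.6  50. ]
```

The dark and white blobs include side faces, so I'll take a closer crop from both cameras.

```bash
python3 - <<'E'
from h import *
t=grab('top')['frame'];s=grab('scene')['frame']
a=cv2.resize(t[198:258,128:178],(400,480),interpolation=cv2.INTER_CUBIC);b=cv2.resize(s[210:270,350:400],(400,480),interpolation=cv2.INTER_CUBIC)
cv2.imwrite('pics/crop2.png',cv2.cvtColor(np.hstack([a,b]),cv2.COLOR_RGB2BGR))
E
```

```text
(no output)
```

View pics/crop2.png

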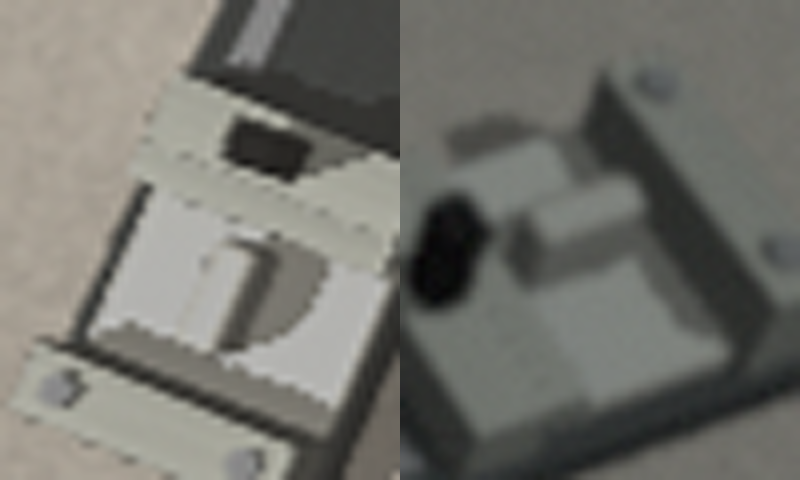

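In the top crop (left half), the knob's top face is centred at about (217,296) and the handle top at about (257,147). In the scene crop (right half), the knob top's centre is at about (588,211).

```bash
python3 - <<'E'
from h import *
t=grab('top');s=grab('scene')
A=lambda x,y:(128-.5+(x+.5)/8,198-.5+(y+.5)/8)
B=lambda x,y:(350-.5+(x-400+.5)/8,210-.5+(y+.5)/8)
kt=onz(t,*A(217,296),68);ks=onz(s,*B(588,211),68);h=onz(t,*A(257,147),95)
print(kt,ks,h)
ang=np.radians(-18.5);X=np.array([np.cos(ang),np.sin(ang)]);Y=np.array([-X[1],X[0]])
for p in(kt,ks,h): print(p[:2]@X,p[:2]@Y)
for p in([439.9,260],):print(np.array(p)@X,np.array(p)@Y)
# knob side direction, top
p=onz(t,*A(210,258),68)-onz(t,*A(180,340),68);print(np.degrees(np.arctan2(p[1],p[0])))
R=np.array(sensors.observe()['tool_rot']);print(np.degrees(np.arctan2(R[1,0],R[0,0])))
E
```

```text
[471.8 245.   68. ] [474.7 247.1  68. ] [522.1 227.   95. ]
369.67945970703727 382.0436324174413
371.76325852868456 384.9552955969491
423.09162337920077 380.93423084090585
334.6683652598831 386.14646870621186
-16.367845605986766
23.366990507357315
```

The vise's x axis is at about -18.5° and its origin is near (473,246). The handle is near (523,229). I'll grip the handle across its y, drag it open, then grip the knob in the same orientation. First, translate at height.

Call:
carry_out(steps=[{"xyz":[28.5,-32.6,0],"spin":0},{"xyz":[28.5,-32.6,0],"spin":0},{"xyz":[28.5,-32.6,0],"spin":0},{"xyz":[28.5,-32.6,0],"spin":0},{"xyz":[28.5,-32.6,0],"spin":0},{"xyz":[28.5,-32.6,0],"spin":0},{"xyz":[28.5,-32.6,0],"spin":0},{"xyz":[28.5,-32.6,0],"spin":0},{"xyz":[28.5,-32.6,0],"spin":0},{"xyz":[28.5,-32.6,0],"spin":0}], gripper=-1)

```text
clock: 1.4
ee_pos: [390.5, -182.8, 245.6]
tool_rot: [[0.918, 0.396, 0.001], [0.396, -0.918, -0.001], [0.001, 0.001, -1.0]]
ft_force: [0.9, -0.4, -0.2]
gripper_width: 85.2
gripper_force: 0.0
```

Call:
carry_out(steps=[{"xyz":[28.5,-32.6,0],"spin":0},{"xyz":[28.5,-32.6,0],"spin":0},{"xyz":[28.5,-32.6,0],"spin":0},{"xyz":[28.5,-32.6,0],"spin":0},{"xyz":[28.5,-32.6,0],"spin":0},{"xyz":[28.5,-32.6,0],"spin":0},{"xyz":[28.5,-32.6,0],"spin":0},{"xyz":[28.5,-32.6,0],"spin":0},{"xyz":[28.5,-32.6,0],"spin":0},{"xyz":[28.5,-32.6,0],"spin":0}])

```text
clock: 2.4
ee_pos: [522.9, 229.5, 245.4]
tool_rot: [[0.918, 0.396, 0.0], [0.396, -0.918, -0.0], [0.0, 0.0, -1.0]]
ft_force: [0.5, 1.1, -0.2]
gripper_width: 85.1
gripper_force: 0.0
```

Call:
carry_out(steps=[{"xyz":[0,0,0],"spin":-8.5},{"xyz":[0,0,0],"spin":-8.5},{"xyz":[0,0,0],"spin":-8.5},{"xyz":[0,0,0],"spin":-8.5},{"xyz":[0,0,0],"spin":-8.5},{"xyz":[0,0,0],"spin":-8.5},{"xyz":[0,0,0],"spin":-8.5},{"xyz":[0,0,0],"spin":-8.5},{"xyz":[0,0,0],"spin":-8.5},{"xyz":[0,0,0],"spin":-8.5},{"xyz":[0,0,0],"spin":-8.5},{"xyz":[0,0,0],"spin":-8.5}])

```text
clock: 3.6
ee_pos: [522.6, 227.7, 245.3]
tool_rot: [[-0.583, 0.812, 0.0], [0.812, 0.583, -0.0], [-0.0, -0.0, -1.0]]
ft_force: [-0.0, -0.2, -0.6]
gripper_width: 85.4
gripper_force: 0.0
```

Call:
carry_out(steps=[{"xyz":[0,0,0],"spin":-8.5},{"xyz":[0,0,0],"spin":-8.5},{"xyz":[0,0,0],"spin":-8.5},{"xyz":[0,0,0],"spin":-8.5},{"xyz":[0,0,0],"spin":-2},{"xyz":[0,0,0],"spin":0},{"xyz":[0,0,0],"spin":0}])

```text
clock: 4.3
ee_pos: [522.5, 227.7, 245.3]
tool_rot: [[-0.947, 0.321, 0.0], [0.321, 0.947, -0.0], [-0.0, -0.0, -1.0]]
ft_force: [0.2, -0.1, -0.7]
gripper_width: 85.1
gripper_force: 0.0
```

```bash
cat >> h.py <<'E'
def goto(x,y,z=None,yaw=None):
    s=sensors.observe();R=np.array(s['tool_rot']);p=np.array(s['ee_pos']);w=np.degrees(np.arctan2(R[1,0],R[0,0]))
    d=np.array([x,y,p[2] if z is None else z])-p
    print('pos',p.round(1),'yaw',w.round(2),'t',s['clock'],'tool shift',(R.T@d).round(1),'spin',None if yaw is None else -((yaw-w+180)%360-180))
    print('q',np.round(s['q'],0),'F',np.round(s['ft_force'],1),'w',s['gripper_width'],s['gripper_force'])
E
python3 -c "
from h import *
goto(523,229,74,161.5)"
```

```text
pos [522.5 227.7 245.3] yaw 161.27 t 4.3 tool shift [ -0.    1.4 171.3] spin -0.22506335970129498
q [ 11.  34. -55.  98.  30.  64.  18.] F [ 0.2 -0.1 -0.7] w 85.08333061517365 0.0
```

Call:
carry_out(steps=[{"xyz":[0,1.5,35],"spin":0},{"xyz":[0,0,35],"spin":0},{"xyz":[0,0,35],"spin":0},{"xyz":[0,0,30],"spin":0},{"xyz":[0,0,20],"spin":0},{"xyz":[0,0,14],"spin":0},{"xyz":[0,0,0],"spin":0}])

```text
clock: 5.0
ee_pos: [522.1, 228.8, 74.9]
tool_rot: [[-0.947, 0.32, -0.002], [0.32, 0.947, -0.001], [0.002, -0.002, -1.0]]
ft_force: [1.1, -1.1, 0.0]
gripper_width: 85.6
gripper_force: 0.0
```

Call:
carry_out(steps=[{"xyz":[0,0,0],"spin":0},{"xyz":[0,0,0],"spin":0},{"xyz":[0,0,0],"spin":0},{"xyz":[0,0,0],"spin":0},{"xyz":[0,0,0],"spin":0},{"xyz":[0,0,0],"spin":0},{"xyz":[0,0,0],"spin":0},{"xyz":[0,0,0],"spin":0},{"xyz":[0,0,0],"spin":0},{"xyz":[0,0,0],"spin":0}], gripper=1)

```text
clock: 6.0
ee_pos: [523.6, 230.4, 77.1]
tool_rot: [[-0.948, 0.32, 0.002], [0.32, 0.948, 0.002], [-0.001, 0.002, -1.0]]
ft_force: [1.5, 3.1, 5.6]
gripper_width: 17.0
gripper_force: 59.6
```

The handle is gripped (17 mm). Now drag it open along tool -x.

Call:
carry_out(steps=[{"xyz":[-5,0,-1],"spin":0},{"xyz":[-5,0,0],"spin":0},{"xyz":[-5,0,0],"spin":0},{"xyz":[-5,0,0],"spin":0},{"xyz":[-5,0,0],"spin":0},{"xyz":[-5,0,0],"spin":0},{"xyz":[-5,0,0],"spin":0},{"xyz":[-5,0,0],"spin":0},{"xyz":[-3,0,0],"spin":0},{"xyz":[-2,0,0],"spin":0},{"xyz":[0,0,0],"spin":0},{"xyz":[0,0,0],"spin":0}])

```text
clock: 7.2
ee_pos: [565.6, 214.9, 77.1]
tool_rot: [[-0.948, 0.32, 0.0], [0.32, 0.948, -0.0], [-0.0, 0.0, -1.0]]
ft_force: [-1.3, 3.1, 0.7]
gripper_width: 17.3
gripper_force: 59.2
```

Call:
carry_out(steps=[{"xyz":[0,0,0],"spin":0},{"xyz":[0,0,0],"spin":0},{"xyz":[0,0,0],"spin":0},{"xyz":[0,0,0],"spin":0},{"xyz":[0,0,0],"spin":0},{"xyz":[0,0,0],"spin":0},{"xyz":[0,0,0],"spin":0},{"xyz":[0,0,0],"spin":0},{"xyz":[0,0,-20],"spin":0},{"xyz":[0,0,-30],"spin":0},{"xyz":[0,0,-30],"spin":0},{"xyz":[0,0,0],"spin":0}], gripper=-1)

```text
clock: 8.4
ee_pos: [567.8, 217.0, 162.9]
tool_rot: [[-0.948, 0.319, 0.007], [0.319, 0.948, 0.004], [-0.006, 0.006, -1.0]]
ft_force: [1.4, 0.2, 0.5]
gripper_width: 85.5
gripper_force: 0.0
```

```bash
python3 - <<'E'
from h import *
goto(473,246,150,161.5)
t=grab('top')['frame'];s=grab('scene')['frame']
a=cv2.resize(t[188:258,128:183],(400,509),interpolation=cv2.INTER_CUBIC);b=cv2.resize(s[200:270,345:400],(400,509),interpolation=cv2.INTER_CUBIC)
cv2.imwrite('pics/crop3.png',cv2.cvtColor(np.hstack([a,b]),cv2.COLOR_RGB2BGR))
E
```

```text
pos [567.8 217.  162.9] yaw 161.38 t 8.4 tool shift [99.2 -2.8 12.3] spin -0.1190723326184866
q [  9.  42. -50.  97.  37.  59.  18.] F [1.4 0.2 0.5] w 85.51213631718312 0.0
```

View pics/crop3.png

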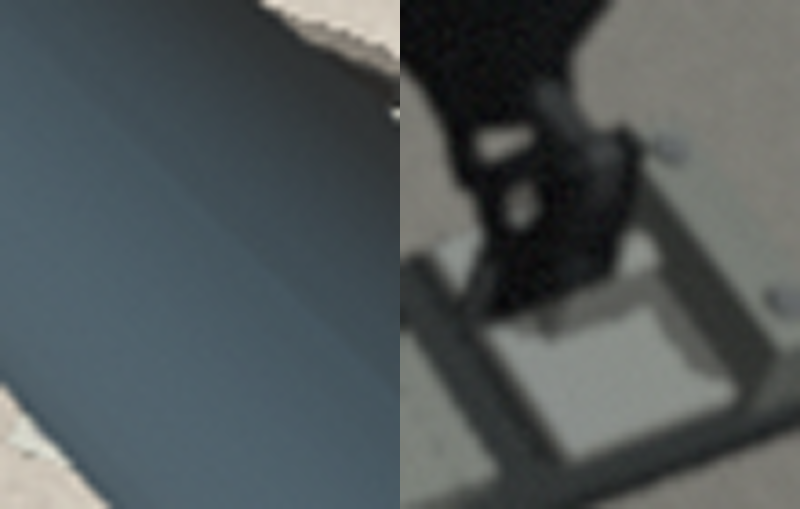

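The scene crop (right half) shows the jaw clear of the lid, with a dark gap at about (490,400). Grip travel puts the vise origin at (472.7,247.0). Next, move over the knob.

Call:
carry_out(steps=[{"xyz":[20,-0.4,0],"spin":0},{"xyz":[20,-0.4,0],"spin":0},{"xyz":[20,-0.4,0],"spin":0},{"xyz":[20,-0.4,0],"spin":0},{"xyz":[19.5,-0.4,0],"spin":0},{"xyz":[0,0,0],"spin":0},{"xyz":[0,0,0],"spin":0},{"xyz":[0,0,0],"spin":0}])

```text
clock: 9.3
ee_pos: [471.6, 244.2, 157.1]
tool_rot: [[-0.947, 0.321, 0.0], [0.321, 0.947, -0.0], [-0.0, -0.0, -1.0]]
ft_force: [0.3, -1.1, -0.5]
gripper_width: 85.3
gripper_force: 0.0
```

```bash
python3 -c "
from h import *
goto(472.7,247,53,161.5)"
```

```text
pos [471.6 244.2 157.1] yaw 161.29 t 9.3 tool shift [-1.000e-01  3.100e+00  1.041e+02] spin -0.21133682156079203
q [  7.  36. -52. 108.  36.  53.   9.] F [ 0.3 -1.1 -0.5] w 85.29508723914468 0.0
```

Call:
carry_out(steps=[{"xyz":[0,3,20],"spin":-0.2},{"xyz":[0,0,20],"spin":0},{"xyz":[0,0,20],"spin":0},{"xyz":[0,0,20],"spin":0},{"xyz":[0,0,14],"spin":0},{"xyz":[0,0,9],"spin":0},{"xyz":[0,0,0],"spin":0},{"xyz":[0,0,0],"spin":0}])

```text
clock: 10.1
ee_pos: [472.0, 247.9, 54.7]
tool_rot: [[-0.949, 0.316, 0.0], [0.316, 0.949, 0.0], [-0.0, 0.001, -1.0]]
ft_force: [-0.1, 0.3, 0.5]
gripper_width: 85.2
gripper_force: 0.0
```

Call:
carry_out(steps=[{"xyz":[0,0,0],"spin":0},{"xyz":[0,0,0],"spin":0},{"xyz":[0,0,0],"spin":0},{"xyz":[0,0,0],"spin":0},{"xyz":[0,0,0],"spin":0},{"xyz":[0,0,0],"spin":0},{"xyz":[0,0,0],"spin":0},{"xyz":[0,0,0],"spin":0},{"xyz":[0,0,0],"spin":0},{"xyz":[0,0,0],"spin":0}], gripper=1)

```text
clock: 11.1
ee_pos: [471.8, 247.8, 54.6]
tool_rot: [[-0.949, 0.316, 0.001], [0.316, 0.949, 0.0], [-0.001, 0.0, -1.0]]
ft_force: [-1.5, -1.2, 5.2]
gripper_width: 15.2
gripper_force: 60.9
```

Call:
carry_out(steps=[{"xyz":[0,0,-5],"spin":0},{"xyz":[0,0,-10],"spin":0},{"xyz":[0,0,-15],"spin":0},{"xyz":[0,0,-20],"spin":0},{"xyz":[0,0,-20],"spin":0},{"xyz":[0,0,-20],"spin":0},{"xyz":[0,0,-20],"spin":0},{"xyz":[0,0,-20],"spin":0},{"xyz":[0,0,-15],"spin":0},{"xyz":[0,0,-5],"spin":0},{"xyz":[0,0,0],"spin":0},{"xyz":[0,0,0],"spin":0}])

```text
clock: 12.3
ee_pos: [471.1, 247.3, 203.6]
tool_rot: [[-0.949, 0.316, -0.001], [0.316, 0.949, -0.001], [0.001, -0.001, -1.0]]
ft_force: [0.5, -0.3, -3.8]
gripper_width: 15.0
gripper_force: 59.8
```

```bash
python3 - <<'E'
from h import *
goto(509.5,-238,200,151.9)
c=grab('scene');p=proj(c,[472,248,170]);print(p)
x,y=int(p[0]),int(p[1])
cv2.imwrite('pics/lift.png',cv2.cvtColor(cv2.resize(c['frame'][max(0,y-60):y+60,x-70:x+70],(700,600),interpolation=cv2.INTER_CUBIC),cv2.COLOR_RGB2BGR))
E
```

```text
pos [471.1 247.3 203.6] yaw 161.57 t 12.3 tool shift [-189.8 -448.3    3.9] spin 9.671596336380162
q [  8.  33. -55. 106.  32.  58.  12.] F [ 0.5 -0.3 -3.8] w 15.044140250154967 59.82708513736725
[384.1 210.9]
```

View pics/lift.png

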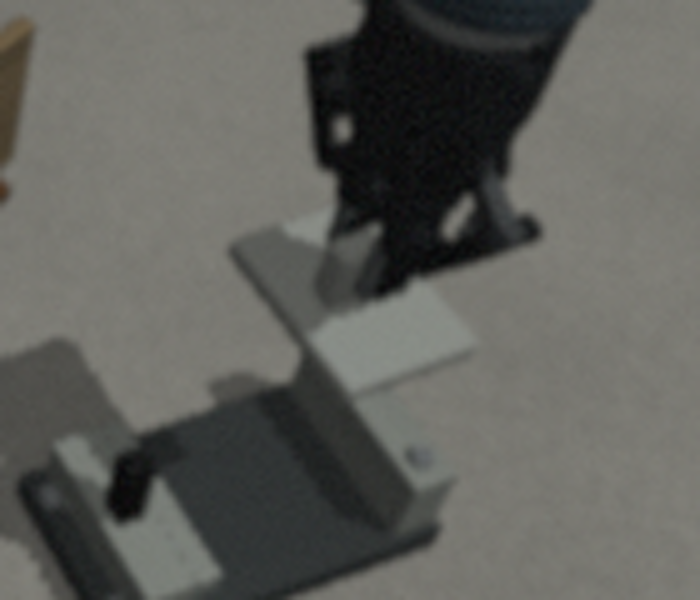

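The lid is held level, the jaw is fully open, and the plate corners are at (232,250), (355,390) and (478,345) in the crop. I'll work out the lid's offset in the gripper while carrying it over.

```bash
python3 - <<'E'
from h import *
c=grab('scene');f=lambda x,y:onz(c,384-70-.5+(x+.5)/5,210-60-.5+(y+.5)/5,180)
a,b,d=f(232,250),f(355,390),f(478,345);print(a,b,d,(a+d)/2)
for v in(a-b,d-b):print(np.linalg.norm(v),np.degrees(np.arctan2(v[1],v[0])))
E
```

```text
[494.4 193.1 180. ] [518.5 279.7 180. ] [457.  301.6 180. ] [475.7  247.35 180.  ]
89.89087829140396 -105.55140607216842
65.28292272868917 160.39930957077678
```

Call:
carry_out(steps=[{"xyz":[-5.5,-12.9,0],"spin":0},{"xyz":[-10.5,-24.9,0],"spin":0},{"xyz":[-10.5,-24.9,0],"spin":0},{"xyz":[-10.5,-24.9,0],"spin":0},{"xyz":[-10.5,-24.9,0],"spin":0},{"xyz":[-10.5,-24.9,0],"spin":0},{"xyz":[-10.5,-24.9,0],"spin":0},{"xyz":[-10.5,-24.9,0],"spin":0},{"xyz":[-10.5,-24.9,0],"spin":0},{"xyz":[-10.5,-24.9,0],"spin":0}])

```text
clock: 13.4
ee_pos: [491.1, -9.8, 203.7]
tool_rot: [[-0.949, 0.316, -0.001], [0.316, 0.949, 0.0], [0.001, -0.0, -1.0]]
ft_force: [-0.3, -0.1, -4.5]
gripper_width: 15.2
gripper_force: 59.7
```

Call:
carry_out(steps=[{"xyz":[-10.5,-24.9,0],"spin":0},{"xyz":[-10.5,-24.9,0],"spin":0},{"xyz":[-10.5,-24.9,0],"spin":0},{"xyz":[-10.5,-24.9,0],"spin":0},{"xyz":[-10.5,-24.9,0],"spin":0},{"xyz":[-10.5,-24.9,0],"spin":0},{"xyz":[-10.5,-24.9,0],"spin":0},{"xyz":[-10.5,-24.9,0],"spin":0},{"xyz":[-5,-12,0],"spin":4.8},{"xyz":[0,0,0],"spin":4.9},{"xyz":[0,0,0],"spin":0},{"xyz":[0,0,0],"spin":0}])

```text
clock: 14.6
ee_pos: [508.9, -236.7, 203.8]
tool_rot: [[-0.883, 0.469, -0.001], [0.469, 0.883, 0.001], [0.001, 0.0, -1.0]]
ft_force: [0.1, 0.3, -3.0]
gripper_width: 15.1
gripper_force: 59.7
```

```bash
python3 -c "
from h import *
goto(509.5,-238,145,151.9)
c=grab('scene');p=proj(c,[509,-238,150]);print(p)
x,y=int(p[0]),int(p[1])
cv2.imwrite('pics/over.png',cv2.cvtColor(cv2.resize(c['frame'][y-45:y+45,x-50:x+50],(800,600)[:1]+(720-120,),interpolation=cv2.INTER_CUBIC),cv2.COLOR_RGB2BGR))"
```

```text
pos [ 508.9 -236.7  203.8] yaw 152.04 t 14.6 tool shift [-1.2 -0.9 58.8] spin 0.14314664501000607
q [ 57.  34. -51. 102.  31.  59.  57.] F [ 0.1  0.3 -3. ] w 15.132469651633217 59.735475182533264
[239.5 126.4]
```

View pics/over.png

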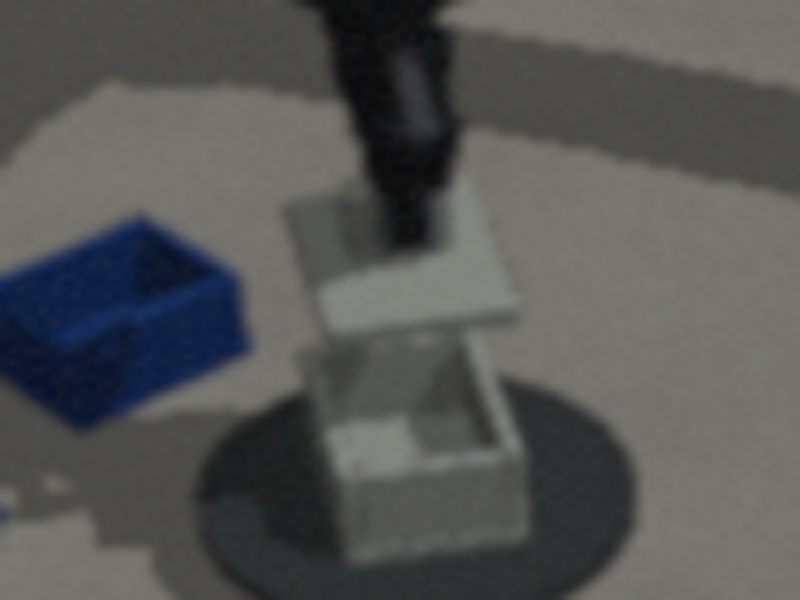

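Over the box, the lid's top corners are at (283,208), (332,337) and (520,312). The box rim corners are at (300,350), (345,475) and (525,455). I'll compare both centres in this same view.

```bash
python3 - <<'E'
from h import *
c=grab('scene');g=lambda x,y,z:onz(c,189-.5+(x+.5)/8,81-.5+(y+.5)/(600/90),z)
for n,z,q in(('lid',181,[(283,205),(330,333),(521,310)]),('box',95,[(299,350),(345,473),(527,455)])):
    a,b,d=[g(x,y,z) for x,y in q];print(n,(a+d)/2)
    for v in(a-b,d-b):print(np.linalg.norm(v),np.degrees(np.arctan2(v[1],v[0])))
E
```

```text
lid [ 513.05 -235.4   181.  ]
92.40914456913879 -117.59105177761424
69.10007235886228 150.42995719317364
box [ 511.45 -237.55   95.  ]
89.26544684254931 -116.90951063130781
69.71728623519424 147.65487082699016
```

Call:
carry_out(steps=[{"xyz":[0,-1.4,8],"spin":0},{"xyz":[0,0,10],"spin":0},{"xyz":[0,0,10],"spin":0},{"xyz":[0,0,10],"spin":0},{"xyz":[0,0,8],"spin":0},{"xyz":[0,0,6],"spin":0},{"xyz":[0,0,4],"spin":0},{"xyz":[0,0,2],"spin":0},{"xyz":[0,0,0],"spin":0},{"xyz":[0,0,0],"spin":0},{"xyz":[0,0,0],"spin":0},{"xyz":[0,0,0],"spin":0}])

```text
clock: 15.9
ee_pos: [508.7, -238.6, 146.6]
tool_rot: [[-0.882, 0.472, 0.0], [0.472, 0.882, -0.0], [-0.001, -0.0, -1.0]]
ft_force: [0.1, 0.2, -2.9]
gripper_width: 15.1
gripper_force: 59.8
```

```bash
python3 -c "
from h import *
goto(509,-238,145,151.9)
c=grab('scene')
cv2.imwrite('pics/fin.png',cv2.cvtColor(cv2.resize(c['frame'][81:171,189:289],(800,600),interpolation=cv2.INTER_CUBIC),cv2.COLOR_RGB2BGR))"
```

```text
pos [ 508.7 -238.6  146.6] yaw 151.86 t 15.9 tool shift [0.  0.7 1.6] spin -0.037565292944691464
q [ 55.  38. -47. 104.  35.  53.  54.] F [ 0.1  0.2 -2.9] w 15.08741926454421 59.77132737636566
```

View pics/fin.png

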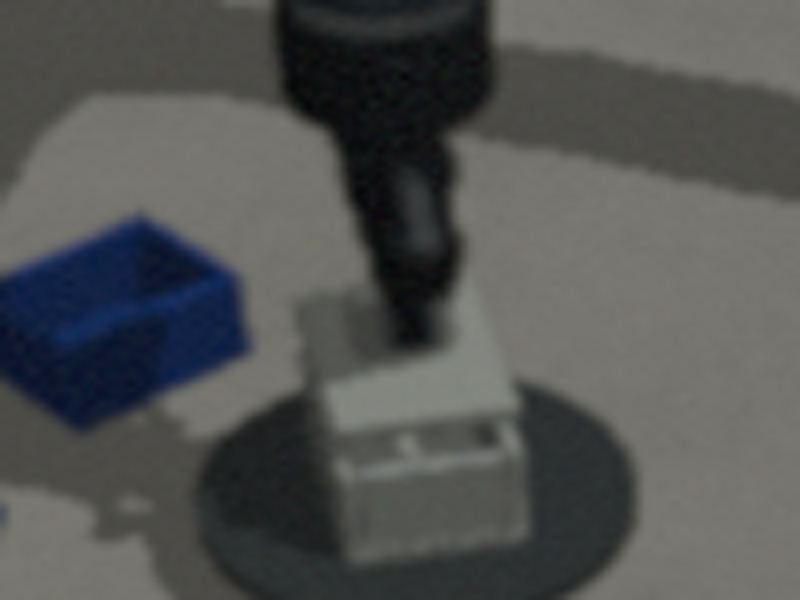

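The lid hovers level, aligned and clear of the rim: its lower front edge is at row 425 and the rim at about row 460. Handing in.

```bash
python3 -c "
from h import *
print(arm.sign_off())"
```

```text
the job is handed in; nothing more can be done
None
```

I handed the job in with the vise jaw fully open and the lid held level about 17 mm above the box rim, centred and aligned to within a few millimetres and degrees by camera; the judge returned no verdict.

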